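# Unlock and open the service panel of the larger equipment case

### The arm

A 6-joint arm with a two-finger parallel gripper is mounted at the origin on a cart in front of the work surface, level with it; the furniture and walls round the work are solid. World frame = base frame: x ahead of the robot, y to its left, z up, the work surface at z = 0. Lengths are in m, angles in rad, forces in N, time in s.
With the tool pointing down it reaches from about 0.35 to 0.975 m from the base axis. Payload 17.4 kg.
Tool frame: the origin (TCP) lies on the centre line of the jaws, within the pads' length; the fingertips stand 22 mm ahead of it and the grasp point (between the pads) lies 3 mm ahead of it; z points along the fingers, y is the line along which they close (so a half turn about z gives the same grasp; the last joint's range is limited). The gripper opens to 85 mm and grips with 20 to 120 N. Pads are 22 mm wide; open, the fingers measure 114 mm over their backs; the gripper's body (76 mm by 85 mm) begins 54 mm behind the grasp point. The pads swing forward as they close: fully open they stand 13 mm farther back than shut.
Start: joints at [1.113, 0.116, 1.442, -0, 1.584, -0.038], TCP at [0.275, 0.616, 0.228] pointing down, gripper open.
Joint ranges: [-2.83, 2.83], [-0.83, 2.19], [0.07, 2.5], [-1.14, 4.28], [0.01, 3], [-2.97, 2.97]. Speed limits (rad/s): [1.89, 1.89, 2.22, 3.14, 3.14, 3.14].

### API

Orientations are given as a 3x3 rotation matrix whose columns are the frame's x, y, z axes.
In Python, from cell import bot gives the robot as it stands.
- The arm moves only by the tool send_rows, never from a script. Its argument "plan" is one flat list of numbers, 7 for each row, row after row: the shift along the tool's x, y, z in cm, then the turn, a rotation vector about the tool's x, y, z in degrees, then the gripper's target within -1 to 1 (shut at 1, half-way at 0, fully open at -1). A call has 1 to 10 rows; each row is the pose to reach, as a shift and turn from the pose commanded when the call began, along the tool's axes at that moment; what a row does not reach only later rows make up. A row lasts 1/10 s, in which the tool goes at most 50 mm and 8.59 degrees, less where a joint would pass 70% of its speed; a pose out of reach is approached as far as the arm can. A call with a gripper value outside its range is refused whole. The fingers move at their own pace and stop on an object; "squeeze" is the grip in N (left out, the last holds). Time passes only in rows, so rows that repeat a pose let the fingers close. It gives the time, the measured TCP pose, the force, the opening and the grip force at its end, in the units of the state.
- bot.read_state(): the state, without advancing time (a new reading comes with each control period).
- bot.grab_frame(name): name is "side" or "top"; returns a dict with "color" (420x560x3 uint8, red, green, blue), "mtx" (3x3 intrinsics, pixels), "dist_coeffs" ([k1, k2, p1, p2, k3] as OpenCV has them; the pictures are not rectified), "rvec" (rotation vector, rad) and "tvec" (3), from world to camera coordinates, as OpenCV has them. Camera axes: x right, y down, z forward; pixel columns grow to the right and rows downward; lengths in m; the calibration is good to about 2 mm. A picture is of the moment at which its call begins. There is no depth.
- bot.hand_in(): hands the job in; it is judged then, once.
The state is a dict: "t": time; "q": joint angles; "qd": joint speeds; "effort": joint torques, N m; "tcp_pos": TCP position; "tool_rot": TCP orientation; "wrist_force": force on the tool from outside, world axes, zero at the start; "wrist_torque": the same for the moment, N m; "width": finger opening in m; "grasp_force": force on a finger pad.
Only numpy, scipy, OpenCV 4.12 (cv2) and the standard library are available. Lean on these libraries where they do the work, as an engineer would, in place of code of your own. Each camera call takes 0.05 s, during which the arm holds its last target. There are 200 camera calls.

### The job

On the larger of the two grey equipment cases, turn the key standing in its panel a full quarter turn anticlockwise (seen from above) to its stop, so that the cam latch lets go; then lift the panel by its bar handle and swing it wide open, about 75 degrees, where it stays by itself when released. Leave the smaller case locked and its key unturned.

Things in the scene. Friction and masses are not known exactly. Their poses are not given: they have to be found in the camera images.
- supply_case: the larger grey case, fixed; 180 (x) x 200 (y) x 70 mm high, plus a 4 mm bright metal panel on top (upper face at 74 mm). Origin: centre of its underside; x points from the front (robot side) to the hinge side, y left, z up. Positions of its key, handle and hinge line are given in this frame, in mm, panel shut. The smaller case, left or right of it, looks alike: 130 x 150 x 70 mm.
- supply_case_key (a joint): its key, rad: 0 = locked, grows anticlockwise from above to the stop at 1.57; starts at 0 to 0.15. Stays where left (0.06 N m friction); the cam holds the panel shut until about 1.2. Upright axis at x -65, y -55. Flat steel bow, 28 long (along the case's x at 0, along y at 1.57), 8 thick, spans z 87 to 114; grip across its 8 mm at z about 100.
- supply_case_panel (a joint): its panel, rad: 0 = shut, grows as the front edge rises and goes away from the robot, stop 1.75. Stiff hinge (0.35 N m), stays at any angle; lifting takes about 4 N. Hinge line parallel to y at x +90, z 70. Handle: round bar of 8 mm diameter, 60 long, parallel to y, middle at x -68, y +50, z 104, a post at each end, 26 free under it.
- small_case_key (a joint): the smaller case's key, rad, same meaning; leave it as found (0 to 0.15).

How it is judged:
On the way, in this order (a step that is already met when the one before it is completed fails the run):
1. the larger case's key is turned to its stop while the panel is still shut (value of joint supply_case_key above 1.35 rad and value of joint supply_case_panel below 0.15 rad), for 0.2 s.
2. the panel is swung wide open (value of joint supply_case_panel above 1.05 rad), for 0.2 s.
At the end, for the whole second after the job is handed in: the larger case's panel stands still, open by more than 1.05 rad (60 degrees), its key still turned by more than 1.2 rad, and the smaller case's key is turned less than 0.35 rad (value of joint supply_case_panel above 1.05 rad and value of joint supply_case_key above 1.2 rad and value of joint small_case_key below 0.35 rad and velocity of joint supply_case_panel between -0.05 and 0.05 rad/s); the robot touches nothing.
It fails at once if the smaller case's key is turned (value of joint small_case_key above 0.35 rad).
It also fails if it takes over 51 s, if anything falls off the work surface, if the arm or the gripper's body presses on something with over 40 N, if the wrist force passes 120 N, or if a joint passes its speed limit or range.

## Working session

There is one attempt and no reset: what is moved stays moved. The work goes in short steps, Python scripts to look and compute and a tool call to move; the robot and the scene stay as the last step left them, time stands still between calls to the robot, and variables do not carry over. Pictures are saved under pics/ and viewed, at most 12 in all, crops included, and the job is handed in when it is done.

Besides the shell and the picture viewer there is one more tool, called after "Emit:" as name(argument=value, ...) on one line, values as JSON. send_rows: Moves the arm, as the interface text tells. Its arguments: {"type":"object","properties":{"plan":{"type":"array"},"squeeze":{"type":"number"}},"required":["plan"]}

```bash
mkdir -p pics
cat > h.py <<'E'
import numpy as np, cv2
from cell import bot
def snap(name,fn,crop=None,s=1):
    f=bot.grab_frame(name); im=f["color"][:,:,::-1]
    np.savez("cal_"+name,**{k:np.array(f[k],float) for k in("mtx","dist_coeffs","rvec","tvec")})
    if crop: im=im[crop[1]:crop[3],crop[0]:crop[2]]
    cv2.imwrite("pics/"+fn,cv2.resize(im,None,fx=s,fy=s,interpolation=cv2.INTER_CUBIC))
def cal(n): return np.load("cal_"+n+".npz")
def proj(n,P):
    c=cal(n); return cv2.projectPoints(np.array(P,float).reshape(-1,3),c["rvec"],c["tvec"],c["mtx"],c["dist_coeffs"])[0][:,0]
def onz(n,px,z):
    c=cal(n); R=cv2.Rodrigues(c["rvec"])[0]; C=-R.T@c["tvec"].ravel()
    u=cv2.undistortPoints(np.array(px,float).reshape(-1,1,2),c["mtx"],c["dist_coeffs"])[:,0]
    d=np.c_[u,np.ones(len(u))]@R
    return C+d*((z-C[2])/d[:,2])[:,None]
E
python3 -c "
from h import *
snap('top','t0.png',None,1.4);snap('side','s0.png',None,1.4);s=bot.read_state();print(s['t'],s['tool_rot'],s['tcp_pos'])"
```

```text
0.1 [[-9.13180228e-01  4.07555711e-01 -4.61274574e-04]
 [ 4.07555971e-01  9.13179730e-01 -9.54324106e-04]
 [ 3.22863515e-05 -1.05946511e-03 -9.99999438e-01]] [0.27504724 0.61622427 0.22742324]
```

View pics/t0.png

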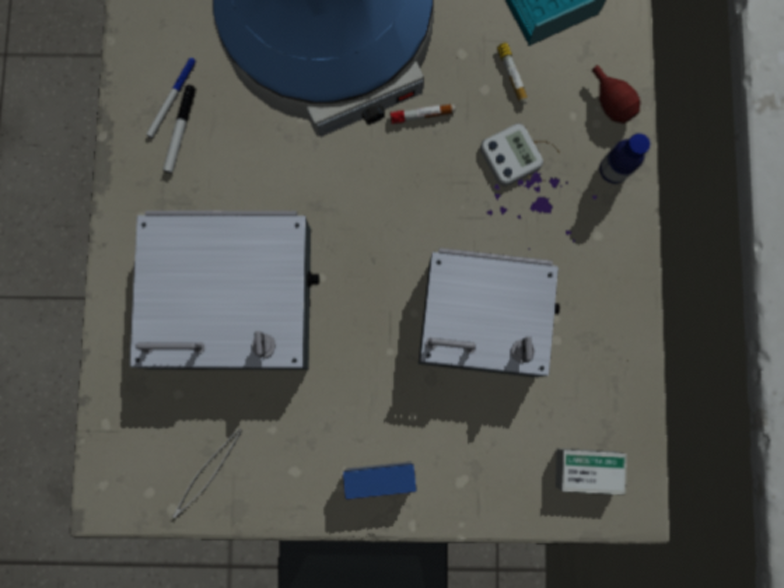

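View pics/s0.png

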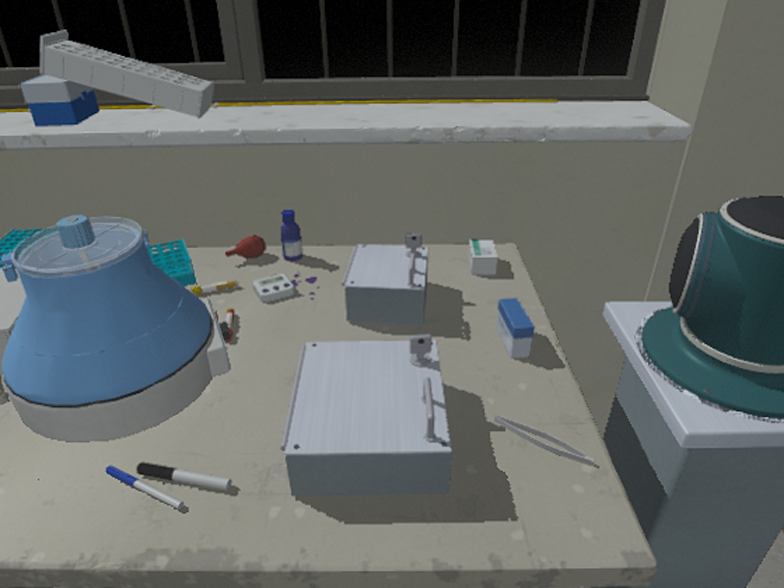

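The top view shows the larger case on the left: panel corners at about (137,214), (306,215), (306,368) and (132,367), handle (137–202,347), and key (263,345), all in 1.4x pixels. The side view agrees. The smaller case is to its right, and a blue jar stands behind.

```bash
cat >> h.py <<'E'
def case(x,y,a,P):
    c,s=np.cos(a),np.sin(a); P=np.array(P,float).reshape(-1,3)/1000
    return np.c_[x+c*P[:,0]-s*P[:,1],y+s*P[:,0]+c*P[:,1],P[:,2]]
E
python3 - <<'E'
from h import *
from scipy.optimize import least_squares
px=np.array([(138,214),(306,215),(306,368),(132,367)])/1.4
M=[(90,100,74),(90,-100,74),(-90,-100,74),(-90,100,74)]
print(onz('top',px,.074))
sx=np.array([(304,343),(422,440.),(449,444)])/1.4
# side: fit check with panel corners (near-left: hinge/+y, near-right: front/+y, far-left: hinge/-y)
f=lambda p:(proj('top',case(*p,M))-px).ravel()
r=least_squares(f,[.55,.2,0]);p=r.x;print(p,r.fun)
np.save('case',p)
F=[(-65,-55,114),(-68,80,104),(-68,20,104)]
print('top',proj('top',case(*p,F))*1.4)
print('side corners, key, handle',proj('side',case(*p,M+F))*1.4)
print(case(*p,[(-65,-55,100),(-68,50,104),(90,0,70)]))
print(np.linalg.norm(case(*p,[(90,0,70)])))
c=cal('top');print(np.linalg.norm(onz('top',px,.074)[0]-onz('top',px,.074)[1]))
E
```

```text
[[0.64564984 0.25019447 0.074     ]
 [0.6471637  0.05058027 0.074     ]
 [0.46622744 0.04550703 0.074     ]
 [0.46448888 0.24694385 0.074     ]]
[0.55584999 0.14827498 0.01482061] [ 0.31282577  0.76340802  0.58086292 -0.08508323 -0.87372525 -0.70267473
  0.00458359  0.06881123]
top [[260.45900202 342.91901897]
 [141.59714995 346.30731606]
 [195.02023923 346.28683891]]
side corners, key, handle [[286.57436307 451.41409402]
 [307.53275256 340.15830352]
 [437.13209612 337.87039332]
 [453.88776934 448.31371294]
 [421.91936823 333.89763751]
 [432.83212703 415.0958443 ]
 [428.55886725 378.45673482]]
[[0.49167224 0.09231772 0.1       ]
 [0.48711646 0.19726173 0.104     ]
 [0.64584011 0.14960879 0.07      ]]
0.6666275109642199
0.19961993982474563
```

```bash
cat >> h.py <<'E'
from scipy.spatial.transform import Rotation as Ro
def go(pos,h):  # heading of tool x in deg, tool down
    s=bot.read_state(); R=np.array(s["tool_rot"]).reshape(3,3); h=np.radians(h)
    x=np.array([np.cos(h),np.sin(h),0]); z=np.array([0,0,-1.]); T=np.c_[x,np.cross(z,x),z]
    print("cm",np.round(R.T@(np.array(pos)-s["tcp_pos"])*100,2),"deg",np.round(Ro.from_matrix(R.T@T).as_rotvec(degrees=True),2))
def st():
    s=bot.read_state(); R=np.array(s["tool_rot"]).reshape(3,3)
    print(s["t"],np.round(s["tcp_pos"],4),"head",np.degrees(np.arctan2(R[1,0],R[0,0])),np.round(s["wrist_force"],1),np.round(s["wrist_torque"],2),s["width"],s["grasp_force"],np.round(s["q"],2))
E
python3 - <<'E'
from h import *
go((.4917,.0923,.228),5)
snap('top','t1.png',(80,140,240,280),5)
E
```

```text
cm [-4.114e+01 -3.901e+01 -2.000e-02] deg [-2.0000e-02  8.0000e-02  1.5095e+02]
```

View pics/t1.png

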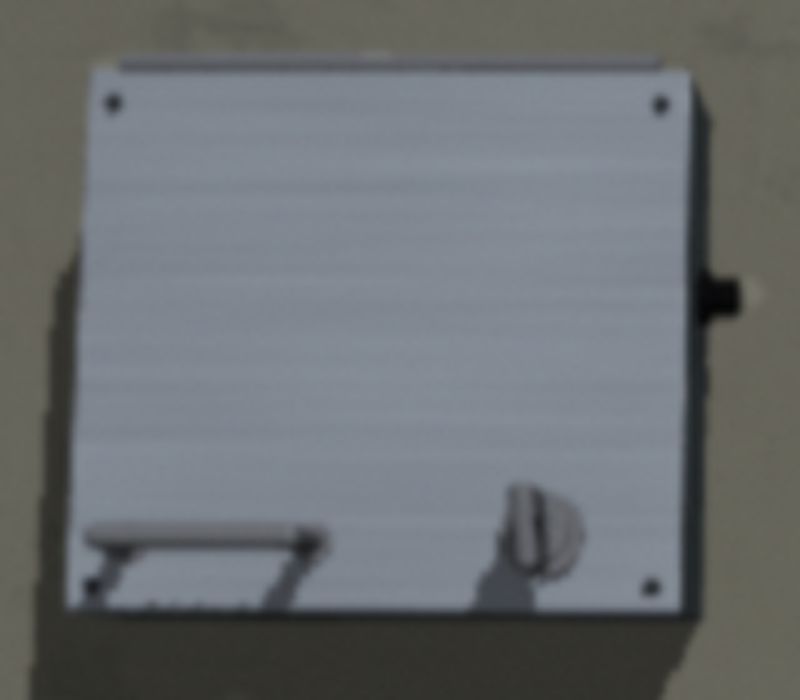

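Crop: the panel corners are at (93,68), (690,72), (683,612) and (66,610), the handle bar runs (88,537)–(322,537), and the key bow is at about (523,530), leaning slightly anticlockwise.

Run:
```python
from h import *
from scipy.optimize import least_squares
t=lambda L:np.array(L)/5+[80,140]
px=t([(93,68),(690,72),(683,612),(66,610),(90,534),(322,538)])
M=[(90,100,74),(90,-100,74),(-90,-100,74),(-90,100,74),(-68,80,104),(-68,20,104)]
r=least_squares(lambda p:(proj('top',case(*p,M))-px).ravel(),[.55,.2,0]);p=r.x;print(p,(r.fun.reshape(-1,2)*5).round(1));np.save('case',p)
print(onz('top',t([(90,534),(322,538)]),.104))
k=onz('top',t([(522,487),(537,572)]),.114);print(k,np.degrees(np.arctan2(*(k[0]-k[1])[[1,0]])))
print(case(*p,[(-65,-55,100),(-68,50,104)]))
for a in(0,.15):
  d=np.array([np.cos(a),np.sin(a)])*14
  print((proj('top',case(*p,[(-65+d[0],-55+d[1],114),(-65-d[0],-55-d[1],114)]))-[80,140])*5)
```

```text
[0.55566407 0.14865255 0.01337887] [[  0.7   0.2]
 [  5.   -3.6]
 [  3.9  -0.2]
 [  3.9   1.2]
 [ 14.2   3. ]
 [-27.   -0.8]]
[[0.487483   0.23225072 0.104     ]
 [0.48728001 0.15923709 0.104     ]]
[[0.50336511 0.09528244 0.114     ]
 [0.47705084 0.0897019  0.114     ]] 11.97346777424839
[[0.49140571 0.09278788 0.1       ]
 [0.48700124 0.19773834 0.104     ]]
[[529.65259507 480.56394472]
 [527.68049991 570.71631688]]
[[522.91175509 481.06319363]
 [534.44911071 570.21315971]]
```

Emit:
send_rows(plan=[-41.1,-39,0,0,0,151,-0.1,-41.1,-39,0,0,0,151,-0.1,-41.1,-39,0,0,0,151,-0.1,-41.1,-39,0,0,0,151,-0.1,-41.1,-39,0,0,0,151,-0.1,-41.1,-39,0,0,0,151,-0.1,-41.1,-39,0,0,0,151,-0.1,-41.1,-39,0,0,0,151,-0.1,-41.1,-39,0,0,0,151,-0.1,-41.1,-39,0,0,0,151,-0.1])

```text
t: 1.15
tcp_pos: [0.4663, 0.1523, 0.2282]
tool_rot: [[0.348, 0.938, 0.0], [0.938, -0.348, 0.0], [0.0, 0.0, -1.0]]
wrist_force: [0.9, 0.4, -0.1]
width: 0.0472
grasp_force: 0.0
```

Run:
```python
from h import *
go((.491,.0926,.21),9)
```

```text
cm [-4.74  4.4   1.82] deg [ 1.000e-02 -2.000e-02  6.066e+01]
```

Emit:
send_rows(plan=[-4.7,4.4,1.8,0,0,60.7,-0.1,-4.7,4.4,1.8,0,0,60.7,-0.1,-4.7,4.4,1.8,0,0,60.7,-0.1,-4.7,4.4,1.8,0,0,60.7,-0.1,-4.7,4.4,1.8,0,0,60.7,-0.1,-4.7,4.4,1.8,0,0,60.7,-0.1,-4.7,4.4,1.8,0,0,60.7,-0.1,-4.7,4.4,1.8,0,0,60.7,-0.1,-4.7,4.4,1.8,0,0,60.7,-0.1,-4.7,4.4,1.8,0,0,60.7,-0.1])

```text
t: 2.15
tcp_pos: [0.4913, 0.0951, 0.2101]
tool_rot: [[0.986, 0.165, -0.0], [0.165, -0.986, -0.0], [-0.0, 0.0, -1.0]]
wrist_force: [-1.0, -0.2, 1.1]
width: 0.0467
grasp_force: 0.0
```

Run:
```python
from h import *
st(); go((.491,.0926,.105),9)
snap('side','s1.png',(200,170,380,350),4)
```

```text
2.15 [0.4913 0.0951 0.2101] head 9.513177303993448 [-1.  -0.2  1.1] [ 0.01 -0.02 -0.03] 0.04673010082326913 0.0 [ 0.14 -0.27  1.83 -0.    1.58  1.54]
cm [-0.07  0.24 10.51] deg [0.   0.01 0.51]
```

View pics/s1.png

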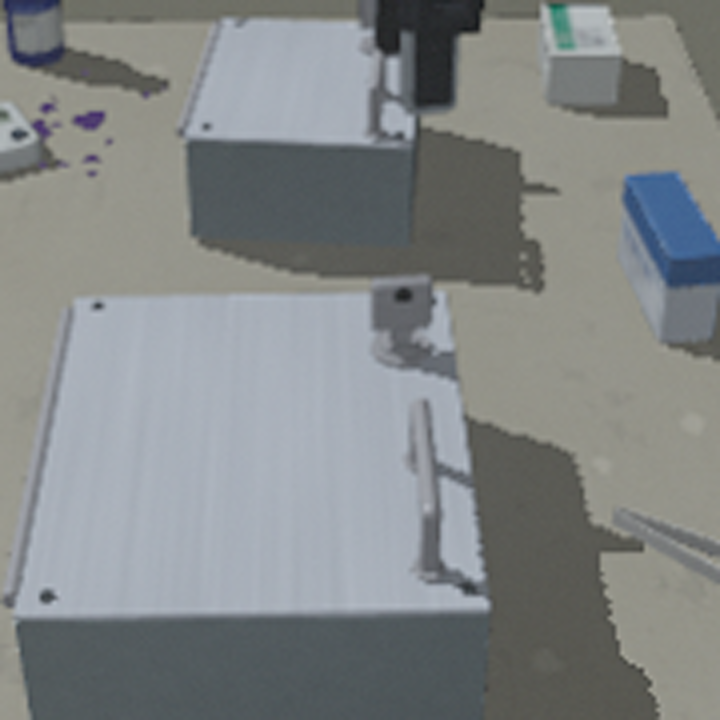

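Side crop: the key bow spans (372–433, 275–345), and its predicted top centre matches to within 1 px. The gripper hangs above it. I'll descend now.

Emit:
send_rows(plan=[0,0.1,2,0,0,0,-0.1,0,0.1,4,0,0,0,-0.1,0,0.1,6,0,0,0,-0.1,0,0.1,8,0,0,0,-0.1,0,0.1,9,0,0,0,-0.1,0,0.1,10,0,0,0,-0.1,0,0.1,10.5,0,0,0,-0.1,0,0.1,10.5,0,0,0,-0.1])

```text
t: 3.0
tcp_pos: [0.4914, 0.0941, 0.1049]
tool_rot: [[0.987, 0.162, -0.0], [0.162, -0.987, -0.0], [-0.0, 0.0, -1.0]]
wrist_force: [0.1, -0.2, 0.1]
width: 0.0467
grasp_force: 0.0
```

Run:
```python
from h import *
st(); go((.491,.0926,.105),9)
snap('side','s2.png',(250,190,350,270),7)
```

```text
3.0 [0.4914 0.0941 0.1049] head 9.32806199964902 [ 0.1 -0.2  0.1] [0.02 0.02 0.04] 0.04668935909080467 0.0 [ 0.14 -0.21  1.96 -0.    1.39  1.55]
cm [-0.07  0.14 -0.01] deg [0.   0.02 0.33]
```

View pics/s2.png

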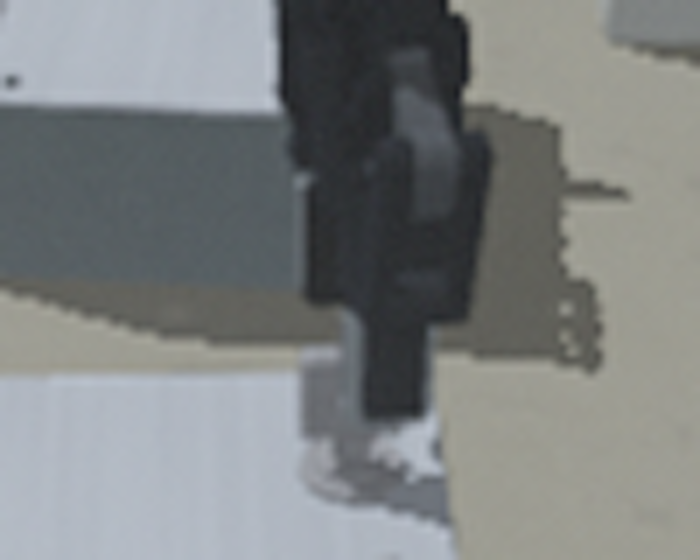

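Run:
```python
from h import *
s=bot.read_state();R=np.array(s["tool_rot"]).reshape(3,3)
for z in(.019+.003-.006,):
  for y in(-.023,-.038):
    print(y,(proj('side',[s["tcp_pos"]+R@[x,y,z] for x in(-.011,.011)])-[250,190])*7)
print((proj('side',[(.4777,.09,.1),(.505,.095,.1),(.4777,.09,.114),(.505,.095,.114)])-[250,190])*7)
```

```text
-0.023 [[419.82943967 470.35527862]
 [334.81548584 480.02933815]]
-0.038 [[433.78916491 507.71757599]
 [347.24409701 517.74298004]]
[[411.88053987 377.53044824]
 [307.2889563  390.169342  ]
 [413.58030343 333.65842888]
 [307.88098193 346.16632354]]
```

Run:
```python
from h import *
P=np.array([.4913,.0951,.2101]);R=np.array([[.986,.165,0],[.165,-.986,0],[0,0,-1]])
for z in(.022,.009,0):
  print(z,[((proj('side',[P+R@[x,y,z] for x in(-.011,.011)])-[200,170])*4).round().tolist() for y in(-.023,-.038)])
snap('side','s3.png',(230,150,390,270),5)
```

```text
0.022 [[[449.0, 161.0], [396.0, 166.0]], [[458.0, 180.0], [404.0, 186.0]]]
0.009 [[[450.0, 134.0], [397.0, 139.0]], [[459.0, 153.0], [405.0, 158.0]]]
0 [[[451.0, 114.0], [397.0, 119.0]], [[460.0, 133.0], [405.0, 138.0]]]
```

View pics/s3.png

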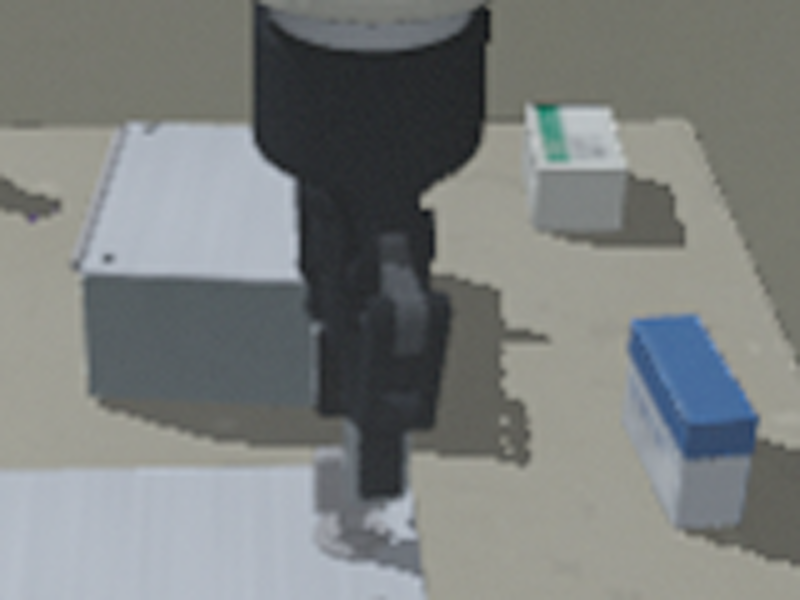

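Picture: the near finger is in front of the bow, and its tip looks higher than the model predicts. A gentle close will settle it.

Emit:
send_rows(plan=[-0.05,0.14,0,0,0,0,-0.1,-0.05,0.14,0,0,0,0,0.4,-0.05,0.14,0,0,0,0,1,-0.05,0.14,0,0,0,0,1,-0.05,0.14,0,0,0,0,1,-0.05,0.14,0,0,0,0,1,-0.05,0.14,0,0,0,0,1,-0.05,0.14,0,0,0,0,1], squeeze=30)

```text
t: 3.9
tcp_pos: [0.491, 0.0939, 0.1055]
tool_rot: [[0.987, 0.162, -0.0], [0.162, -0.987, 0.003], [-0.0, -0.003, -1.0]]
wrist_force: [-4.7, 11.7, 3.6]
width: 0.0066
grasp_force: 32.0
```

Run:
```python
from h import *
st()
snap('side','s4.png',(250,190,350,270),7)
```

```text
3.9 [0.491  0.0939 0.1055] head 9.333029214914017 [-4.7 11.7  3.6] [ 1.95  0.82 -0.  ] 0.0066085590000312285 31.971624791622162 [ 0.14 -0.21  1.96  0.    1.4   1.54]
```

View pics/s4.png

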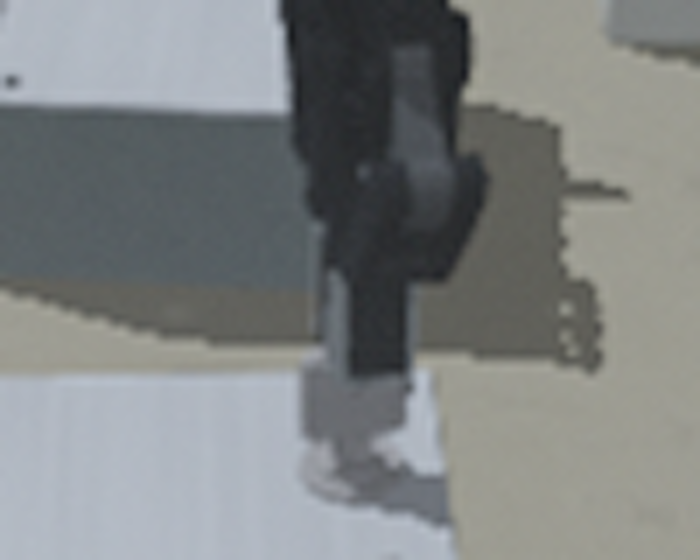

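The tips hold only the top ~8 mm of the bow (finger bottom at row 378, bow 350–440). I'll open, lower 10 mm, recentre and regrip.

Emit:
send_rows(plan=[0,0,0,0,0,0,0.4,0,-0.12,0,0,0,0,0.4,0,-0.12,0,0,0,0,0.4,0,-0.12,0.3,0,0,0,0.4,0,-0.12,0.5,0,0,0,0.4,0,-0.12,0.7,0,0,0,0.4,0,-0.12,0.9,0,0,0,0.4,0,-0.12,0.9,0,0,0,0.4])

```text
t: 4.75
tcp_pos: [0.4909, 0.0937, 0.0957]
tool_rot: [[0.987, 0.162, -0.001], [0.162, -0.987, -0.0], [-0.001, 0.0, -1.0]]
wrist_force: [-1.3, -0.2, -0.1]
width: 0.0259
grasp_force: 0.0
```

Run:
```python
from h import *
st()
```

```text
4.75 [0.4909 0.0937 0.0957] head 9.300657896760889 [-1.3 -0.2 -0.1] [-0.04 -0.    0.01] 0.025880552772298775 0.0 [ 0.14 -0.21  1.97 -0.    1.38  1.55]
```

Emit:
send_rows(plan=[0,0,0,0,0,0,1,0,0,0,0,0,0,1,0,0,0,0,0,0,1,0,0,0,0,0,0,1,0,0,0,0,0,0,1,0,0,0,0,0,0,1], squeeze=40)

```text
t: 5.35
tcp_pos: [0.491, 0.0943, 0.0963]
tool_rot: [[0.987, 0.162, -0.0], [0.162, -0.987, 0.001], [0.0, -0.001, -1.0]]
wrist_force: [-1.6, 5.0, 1.7]
width: 0.0067
grasp_force: 43.0
```

Run:
```python
from h import *
st()
```

```text
5.35 [0.491  0.0943 0.0963] head 9.312218552627625 [-1.6  5.   1.7] [ 0.8   0.26 -0.01] 0.006709271857806283 42.982717752456665 [ 0.14 -0.21  1.97  0.    1.38  1.55]
```

Emit:
send_rows(plan=[0,-0.05,0,0,0,-6,1,0,-0.05,0,0,0,-12,1,0,-0.05,0,0,0,-18,1,0,-0.05,0,0,0,-24,1,0,-0.05,0,0,0,-30,1,0,-0.05,0,0,0,-36,1,0,-0.05,0,0,0,-42,1])

```text
t: 6.05
tcp_pos: [0.4918, 0.0931, 0.0963]
tool_rot: [[0.622, 0.783, 0.002], [0.783, -0.622, -0.003], [-0.001, 0.003, -1.0]]
wrist_force: [7.9, -10.9, -3.7]
width: 0.0068
grasp_force: 42.5
```

Run:
```python
from h import *
st()
```

```text
6.05 [0.4918 0.0931 0.0963] head 51.519800376415034 [  7.9 -10.9  -3.7] [-2.03 -1.51 -0.12] 0.006770456532327378 42.49531924724579 [ 0.14 -0.21  1.97 -0.    1.38  0.81]
```

Emit:
send_rows(plan=[0,0.06,0,0,0,-6,1,0,0.06,0,0,0,-12,1,0,0.06,0,0,0,-18,1,0,0.06,0,0,0,-24,1,0,0.06,0,0,0,-30,1,0,0.06,0,0,0,-36,1,0,0.06,0,0,0,-41,1,0,0.06,0,0,0,-41,1,0,0.06,0,0,0,-41,1])

```text
t: 6.95
tcp_pos: [0.4933, 0.0926, 0.0965]
tool_rot: [[-0.039, 0.999, 0.005], [0.999, 0.039, -0.002], [-0.003, 0.005, -1.0]]
wrist_force: [17.1, -11.3, -8.6]
width: 0.0067
grasp_force: 42.8
```

Run:
```python
from h import *
st()
```

```text
6.95 [0.4933 0.0926 0.0965] head 92.2510613203095 [ 17.1 -11.3  -8.6] [-1.91 -3.19 -0.49] 0.006700052980336167 42.84919023513794 [ 0.14 -0.2   1.97 -0.    1.37  0.1 ]
```

Key is at its stop (torque −0.49 N m). Release, rise, and move over the handle.

Emit:
send_rows(plan=[0,0,0,0,0,1,0,0,0,0,0,0,1,0,0,0,0,0,0,1,0,0,0,-2,0,0,1,0,0,0,-4,0,0,1,0,0,0,-7,0,0,1,0,0,0,-7,0,0,1,0,0,0,-7,0,0,1,0])

```text
t: 7.75
tcp_pos: [0.4916, 0.094, 0.1665]
tool_rot: [[-0.023, 1.0, 0.001], [1.0, 0.023, 0.0], [0.0, 0.001, -1.0]]
wrist_force: [0.4, -0.3, -0.3]
width: 0.0426
grasp_force: 0.0
```

Run:
```python
from h import *
st(); go((.489,.1965,.165),90.8)
```

```text
7.75 [0.4916 0.094  0.1665] head 91.32703065455138 [ 0.4 -0.3 -0.3] [ 0.02 -0.03  0.01] 0.042626888025656985 0.0 [ 0.14 -0.25  1.89  0.    1.5   0.11]
cm [10.25 -0.02  0.15] deg [ 0.06 -0.01  0.53]
```

Emit:
send_rows(plan=[4,0,0,0,0,0.5,0,8,0,0,0,0,0.5,0,10.2,0,0,0,0,0.5,0,10.2,0,0,0,0,0.5,0,10.2,0,2,0,0,0.5,0,10.2,0,4,0,0,0.5,0,10.2,0,6,0,0,0.5,0,10.2,0,6.8,0,0,0.5,0,10.2,0,6.8,0,0,0.5,0])

```text
t: 8.65
tcp_pos: [0.4884, 0.1952, 0.0967]
tool_rot: [[-0.014, 1.0, -0.002], [1.0, 0.014, -0.001], [-0.001, -0.002, -1.0]]
wrist_force: [-0.3, 0.4, -0.2]
width: 0.0427
grasp_force: 0.0
```

Run:
```python
from h import *
st()
snap('side','s5.png',(240,170,360,270),6)
```

```text
8.65 [0.4884 0.1952 0.0967] head 90.78936292086811 [-0.3  0.4 -0.2] [-0.04  0.01  0.  ] 0.04270939069034437 0.0 [ 0.33 -0.14  1.91 -0.    1.37  0.32]
```

View pics/s5.png

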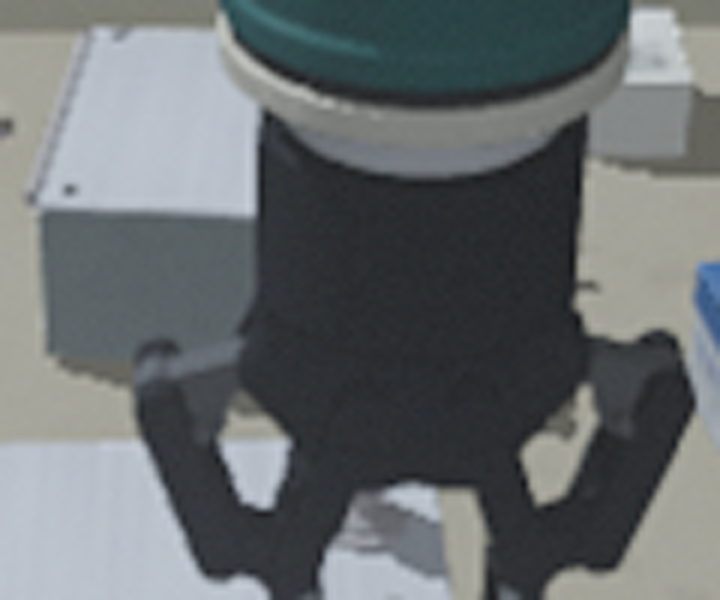

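The crop cuts off the tips, but the jaws straddle the bar. I'll close gently.

Emit:
send_rows(plan=[0,0,0,0,0,0,1,0,0,0,0,0,0,1,0,0,0,0,0,0,1,0,0,0,0,0,0,1,0,0,0,0,0,0,1,0,0,0,0,0,0,1,0,0,0,0,0,0,1], squeeze=30)

```text
t: 9.4
tcp_pos: [0.4896, 0.196, 0.0989]
tool_rot: [[-0.014, 1.0, 0.001], [1.0, 0.014, 0.0], [0.0, 0.001, -1.0]]
wrist_force: [1.6, -0.9, 5.3]
width: 0.0061
grasp_force: 30.4
```

Run:
```python
from h import *
st()
snap('side','s6.png',(260,220,360,320),6)
```

```text
9.4 [0.4896 0.196  0.0989] head 90.80516491610432 [ 1.6 -0.9  5.3] [-0.09 -0.31 -0.03] 0.006052751512903248 30.35843074321747 [ 0.33 -0.14  1.91 -0.    1.37  0.32]
```

View pics/s6.png

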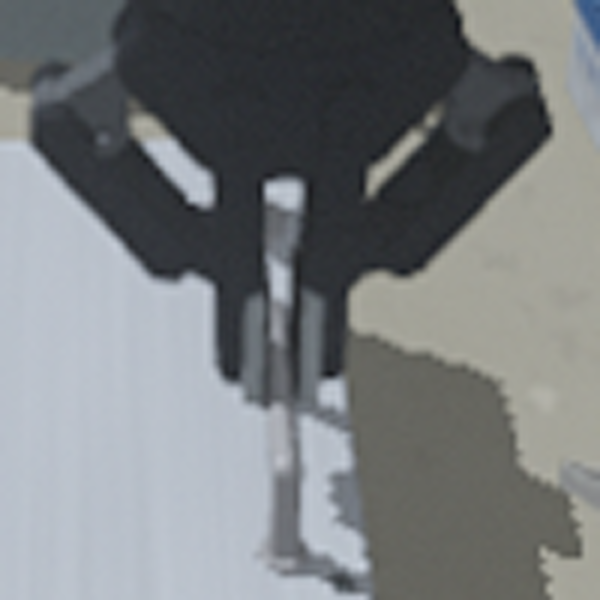

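Run:
```python
from h import *
for z in(.075,.085,.095,.104,.108): print(z,((proj('side',[(.4896-.008,.207,z),(.4896+.008,.207,z)])-[260,220])*6).round().tolist())
print(((proj('side',[(.4896,.167,.104),(.4896,.185,.108),(.4896,.207,.108),(.4896,.226,.104)])-[260,220])*6).round().tolist())
```

```text
0.075 [[305.0, 484.0], [245.0, 485.0]]
0.085 [[307.0, 457.0], [246.0, 457.0]]
0.095 [[308.0, 428.0], [247.0, 429.0]]
0.104 [[309.0, 403.0], [247.0, 403.0]]
0.108 [[310.0, 391.0], [248.0, 392.0]]
[[269.0, 301.0], [274.0, 334.0], [279.0, 392.0], [283.0, 456.0]]
```

The pads' ends sit at bar height (row 400, about z 0.104), so the bar is held only by the tips. I'll open slightly, lower 14 mm and regrip.

Emit:
send_rows(plan=[0,0.1,0,0,0,0,0.4,0,0.1,0,0,0,0,0.4,0,0.1,0,0,0,0,0.4,0,0.1,0.4,0,0,0,0.4,0,0.1,0.8,0,0,0,0.4,0,0.1,1.2,0,0,0,0.4,0,0.1,1.2,0,0,0,0.4,0,0.1,1.2,0,0,0,0.4])

```text
t: 10.25
tcp_pos: [0.49, 0.1959, 0.086]
tool_rot: [[-0.014, 1.0, -0.0], [1.0, 0.014, -0.0], [-0.0, -0.0, -1.0]]
wrist_force: [-0.2, 1.0, 0.7]
width: 0.0254
grasp_force: 0.0
```

Run:
```python
from h import *
st()
```

```text
10.25 [0.49   0.1959 0.086 ] head 90.80159589264555 [-0.2  1.   0.7] [ 0.02 -0.01  0.04] 0.02536663948537824 0.0 [ 0.33 -0.13  1.92  0.    1.35  0.32]
```

Emit:
send_rows(plan=[0,0,0,0,0,0,1,0,0,0,0,0,0,1,0,0,0,0,0,0,1,0,0,0,0,0,0,1,0,0,0,0,0,0,1,0,0,0,0,0,0,1], squeeze=30)

```text
t: 10.85
tcp_pos: [0.4897, 0.1959, 0.0863]
tool_rot: [[-0.014, 1.0, -0.001], [1.0, 0.014, -0.0], [-0.0, -0.001, -1.0]]
wrist_force: [-5.7, -0.9, 3.3]
width: 0.0065
grasp_force: 29.3
```

Run:
```python
from h import *
st(); s=bot.read_state(); p=np.array(s["tcp_pos"])
# bar path relative to start: hinge in line (case x +90, z 70), bar at (-68,104)
v=np.array([-158,34.])
for th in range(0,82,4):
    a=np.radians(th); w=np.array([np.cos(a)*v[0]+np.sin(a)*v[1],-np.sin(a)*v[0]+np.cos(a)*v[1]])-v
    print(th,np.round(w/10,2))
```

```text
10.85 [0.4897 0.1959 0.0863] head 90.8036629506934 [-5.7 -0.9  3.3] [-0.11  0.89  0.03] 0.006454863039447326 29.288907945156097 [ 0.33 -0.13  1.92  0.    1.35  0.32]
0 [0. 0.]
4 [0.28 1.09]
8 [0.63 2.17]
12 [1.05 3.21]
16 [1.55 4.22]
20 [2.12 5.2 ]
24 [2.75 6.13]
28 [3.45 7.02]
32 [4.2  7.86]
36 [5.02 8.64]
40 [5.88 9.36]
44 [ 6.8  10.02]
48 [ 7.75 10.62]
52 [ 8.75 11.14]
56 [ 9.78 11.6 ]
60 [10.84 11.98]
64 [11.93 12.29]
68 [13.03 12.52]
72 [14.15 12.68]
76 [15.28 12.75]
80 [16.4  12.75]
```

Emit:
send_rows(plan=[0,0.12,-0.55,0,0,0,1,0,0.28,-1.09,0,0,0,1,0,0.45,-1.65,0,0,0,1,0,0.63,-2.17,0,0,0,1,0,0.84,-2.7,0,0,0,1,0,1.05,-3.21,0,0,0,1,0,1.3,-3.72,0,0,0,1,0,1.55,-4.22,0,0,0,1,0,1.55,-4.22,0,0,0,1])

```text
t: 11.75
tcp_pos: [0.5052, 0.1961, 0.1293]
tool_rot: [[-0.014, 1.0, -0.002], [1.0, 0.014, -0.0], [-0.0, -0.002, -1.0]]
wrist_force: [-12.5, -1.5, 5.2]
width: 0.0065
grasp_force: 29.9
```

Run:
```python
from h import *
st()
```

```text
11.75 [0.5052 0.1961 0.1293] head 90.80236956221731 [-12.5  -1.5   5.2] [-0.23  1.98 -0.04] 0.006490293694994675 29.94887351989746 [ 0.32 -0.13  1.85  0.    1.43  0.31]
```

Forces point radially outward from the hinge, so my radius is about 1 mm small. I'll correct for that and continue.

Emit:
send_rows(plan=[0,0.47,-1.03,0,0,0,1,0,1.1,-1.98,0,0,0,1,0,1.8,-2.88,0,0,0,1,0,2.56,-3.72,0,0,0,1,0,3.38,-4.5,0,0,0,1,0,4.25,-5.23,0,0,0,1,0,5.18,-5.9,0,0,0,1,0,6.14,-6.5,0,0,0,1,0,6.14,-6.5,0,0,0,1])

```text
t: 12.65
tcp_pos: [0.5687, 0.1969, 0.1962]
tool_rot: [[-0.014, 1.0, 0.003], [1.0, 0.014, 0.0], [0.0, 0.003, -1.0]]
wrist_force: [-6.2, -3.4, 12.5]
width: 0.0067
grasp_force: 30.4
```

Run:
```python
from h import *
st()
```

```text
12.65 [0.5687 0.1969 0.1962] head 90.77858508730795 [-6.2 -3.4 12.5] [-0.52  1.11 -0.  ] 0.006748162561260298 30.35606414079666 [ 0.29 -0.03  1.65 -0.    1.53  0.28]
```

Emit:
send_rows(plan=[0,0.97,-0.6,0,0,0,1,0,2.0,-1.07,0,0,0,1,0,3.05,-1.47,0,0,0,1,0,4.15,-1.78,0,0,0,1,0,5.25,-2.02,0,0,0,1,0,6.4,-2.18,0,0,0,1,0,7.5,-2.25,0,0,0,1,0,7.8,-2.25,0,0,0,1,0,7.8,-2.25,0,0,0,1,0,7.8,-2.25,0,0,0,1])

```text
t: 13.65
tcp_pos: [0.6464, 0.1978, 0.2175]
tool_rot: [[-0.014, 1.0, 0.003], [1.0, 0.014, 0.0], [0.0, 0.003, -1.0]]
wrist_force: [2.2, -2.5, 5.8]
width: 0.0066
grasp_force: 30.7
```

Run:
```python
from h import *
st()
snap('side','s7.png',(200,110,400,260),4)
```

```text
13.65 [0.6464 0.1978 0.2175] head 90.77983191480133 [ 2.2 -2.5  5.8] [-0.36 -0.22  0.01] 0.0065686133644724054 30.66147208213806 [ 0.26  0.12  1.46 -0.    1.56  0.25]
```

View pics/s7.png

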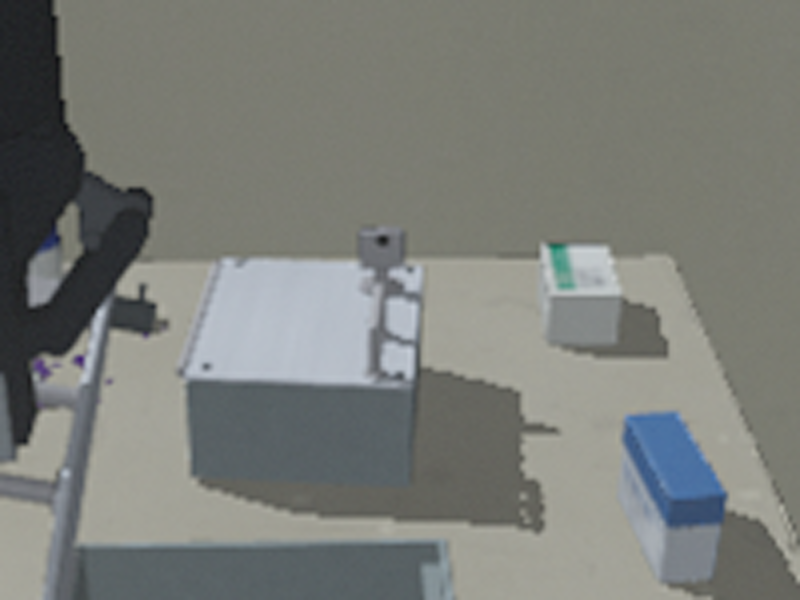

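The panel stands at about 75°, with the finger between bar and panel. I'll open a few millimetres and withdraw straight up.

Emit:
send_rows(plan=[0,0,0,0,0,0,0.62,0,0,0,0,0,0,0.62,0,0,0,0,0,0,0.62,0,0,0,0,0,0,0.62,0,0,-0.5,0,0,0,0.62,0,0,-1,0,0,0,0.62,0,0,-1.5,0,0,0,0.62,0,0,-2,0,0,0,0.62])

```text
t: 14.5
tcp_pos: [0.645, 0.1981, 0.2365]
tool_rot: [[-0.014, 1.0, 0.0], [1.0, 0.014, 0.0], [0.0, 0.0, -1.0]]
wrist_force: [0.5, 0.3, 0.7]
width: 0.0163
grasp_force: 0.0
```

Run:
```python
from h import *
st()
```

```text
14.5 [0.645  0.1981 0.2365] head 90.8053462999144 [0.5 0.3 0.7] [ 0.   -0.   -0.01] 0.016323310100448126 0.0 [0.26 0.11 1.43 0.   1.6  0.25]
```

Emit:
send_rows(plan=[0,0,-2,0,0,0,0.62,0,0,-4,0,0,0,0.62,0,0,-7,0,0,0,0.62,0,0,-10,0,0,0,0.62,0,0,-10,0,0,0,0.62,0,0,-10,0,0,0,0.62,0,0,-10,0,0,0,0.62])

```text
t: 15.2
tcp_pos: [0.6448, 0.198, 0.3347]
tool_rot: [[-0.014, 1.0, -0.001], [1.0, 0.014, -0.0], [-0.0, -0.001, -1.0]]
wrist_force: [-0.8, 0.5, -0.1]
width: 0.0158
grasp_force: 0.0
```

Run:
```python
from h import *
st()
snap('side','s8.png',(100,90,420,330),2.5)
```

```text
15.2 [0.6448 0.198  0.3347] head 90.80475182167022 [-0.8  0.5 -0.1] [-0.01 -0.01  0.  ] 0.01583668597327914 0.0 [ 0.26  0.11  1.28 -0.    1.76  0.25]
```

View pics/s8.png

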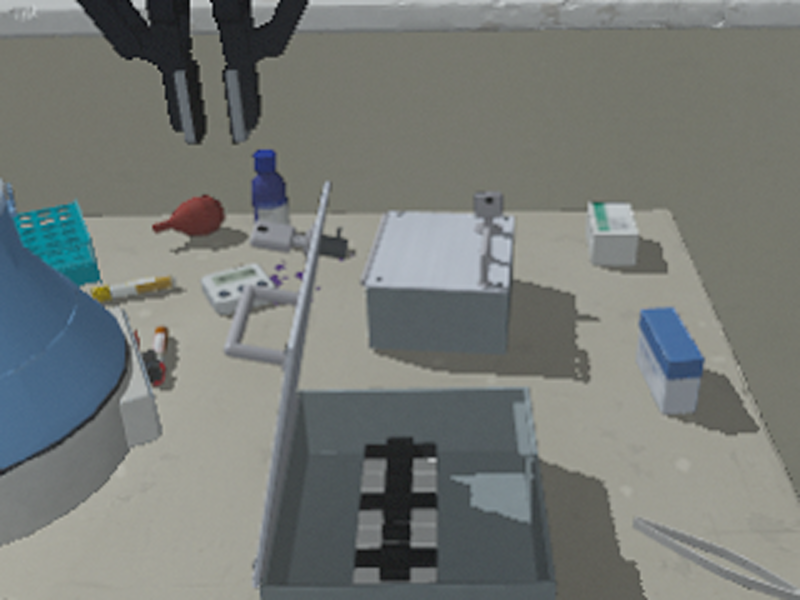

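The panel stands open by itself at about 75°, the gripper is clear above it, and the smaller case is untouched.

```bash
python3 -c "
from cell import bot; print(bot.hand_in())"
```

```text
the job is handed in; nothing more can be done
None
```

I turned the larger case's key to its stop, swung its panel open to about 75°, where it stays by itself, left the smaller case untouched, and handed the job in at about 15 s; the hand-in did not report a verdict.

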